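Free the fork end from the left-hand clamp of the facing jig

TASK

Take the slotted steel fork end out of the facing jig and lay it gently, flat on the floor of the aluminium tray, leaving the other things on the bench alone. The lever nut that clamps it has a left-hand thread: turn it clockwise, seen from above, until you feel it come up against its rubber-buffered stop and leave it there, pushing the lever round gently with the fingers rather than gripping it, as its old ball is brittle. Then lift the fork end over the two small steps in front of its shoulders and draw it out from under the nut without forcing it.

Things in the scene. Friction and masses are not known exactly. Their poses are not given: they have to be found in the camera images.
- jig: Fixed grey cast jig; origin on the stud's axis at the bench. Foot 130 by 100 by 12 mm; bed 70 mm (x) by 66 mm (y, -30 to +36), its top 50 mm above the bench. Two steel steps 6 mm wide and 5 mm high stand on the bed at x = -18 and +18, y = -34 to -29 mm, just before the fork end's shoulders: lift the fork end more than 5 mm to draw it out, towards the jig's -y.
- stud_axis (a point): Point on the axis of the jig's upright steel stud (11 mm thick), at the bed's top face. Same axes as the jig; z up.
- nut: Dark steel lever nut on the stud, 32 mm high: flange 32 mm across, 6 mm thick; hub 22 mm across above. Origin: centre of its underside, which is 0.5 to 3.7 mm above the fork end at the start. Left-hand thread: clockwise from above loosens and raises it about 3 mm per rad; at the stop it leaves the fork end about 8 mm of room to lift. Turning it the other way jams it.
- nut_top (a point): Centre of the nut's top, on the stud's axis. The stud's end stands up to 17 mm above it. The stop cannot be seen: it comes 1.5 to 2.6 rad clockwise of the start, different every time, not shown by the lever's direction.
- lever_ball (a point): Centre of the black ball, 24 mm across, at the end of the nut's one lever (10 mm bar, rising slightly): 70 mm from the stud's axis, 2 mm below the nut's top, 89 to 96 mm above the bench. Starts roughly on the jig's -x to -y side. Turning takes about 6 N square to the lever at the ball; at the buffered stop this climbs 3 N per mm. Squeezing or pushing it with over 20 N in all breaks it. It springs back a little when let go: no harm.
- fork_end: Loose bare steel plate, 8 mm thick, 0.18 to 0.31 kg, flat on the bed: a body 52 mm wide with a slot 15 mm wide, open towards +y, round the stud, and a straight tang 18 mm wide pointing to -y, out over the bench. Origin: underside, on the stud's axis at the start. In y: tang end -91, shoulders -28, closed slot end -10, open slot end +30 mm.
- fork_tang (a point): Grasp point in the middle of the tang, half-way up its thickness, 66 mm in -y from the fork end's origin; 54 mm above the bench at the start, free space below.
- fork_slot (a point): Middle of the fork end's slotted body, half-way up its thickness (4 mm above its origin). When it is 50 mm or more from the stud's axis the fork end is clear of stud and flange and may be lifted.
- tray_floor (a point): Centre of the inner floor of the fixed open aluminium tray, 4 mm above the bench. Inside 162 mm (x) by 212 mm (y), walls 4 mm thick, rim 22 mm above the bench. The fork end (121 mm long) fits flat inside, its length along the tray's y.
- grease: Bystander: grey jar, 64 mm across, 75 mm high; origin at the centre of its underside. Leave alone.
- spanner: Bystander: steel spanner lying flat, 180 mm long; origin under its middle. Leave alone.
- lockring: Bystander: steel ring lying flat, 44 mm across, 12 mm high; origin at the centre of its underside. Leave alone.
- pad_block: Bystander: black rubber block, 60 by 40 by 30 mm high; origin at the centre of its underside. Leave alone.
Things that resemble listed ones, but are neither listed nor needed, are in the scene too. Leave any pink look-alike of the fork_end alone. There is more than one size of the jig; the one meant has the size given above.

How it is judged:
On the way, in this order (a step that is already met when the one before it is completed fails the run):
1. the lever nut has been turned clockwise to its stop (raised to within 0.5 mm of its highest) (z of nut_top in the frame of stud_axis above 0.0476 m), for 0.1 s.
2. the fork end has been drawn out from under the nut, clear of the stud (horizontal distance between fork_slot and stud_axis above 0.05 m), for 0.1 s.
At the end, for the whole second after the job is handed in: The nut is still at its stop (raised to within 0.5 mm of its highest); the fork end lies flat (within 0.12 rad), right way up, at rest on the tray's floor, with body and tang inside the walls (z of nut_top in the frame of stud_axis above 0.0476 m and z of fork_slot in the frame of tray_floor below 0.01 m and angle between fork_slot's own z axis and vertical below 0.12 rad and x of fork_slot in the frame of tray_floor between -0.081 and 0.081 m and y of fork_slot in the frame of tray_floor between -0.106 and 0.106 m and x of fork_tang in the frame of tray_floor between -0.081 and 0.081 m and y of fork_tang in the frame of tray_floor between -0.106 and 0.106 m and linear speed of fork_end below 0.02 m/s); the robot touches nothing.
It fails at once if the lever was forced or squeezed (finger forces of over 20 N in all) (contact force between the fingers and nut above 20 N).
It fails at once if the fork end was forced against the nut (over 20 N) (contact force between fork_end and nut above 20 N).
It fails at once if the fork end was forced against the jig (over 25 N) (contact force between fork_end and jig above 25 N).
It fails at once if the fork end was dropped or thrown (faster than 0.6 m/s out of the fingers) (contact force between the fingers and fork_end below 0.1 N and linear speed of fork_end above 0.6 m/s).
It fails at once if a bystander (jar, spanner, ring or rubber block) was moved more than 20 mm (distance of any of grease, spanner, lockring, pad_block from where it was at the start of the episode above 0.02 m).
It also fails if it takes over 72 s, if anything falls off the work surface, if the arm or the gripper's body presses on something with over 40 N, if the wrist force passes 120 N, or if a joint passes its speed limit or range.

ROBOT

A 6-joint arm with a two-finger parallel gripper is mounted at the origin on the work surface. World frame = base frame: x ahead of the robot, y to its left, z up, the work surface at z = 0. Lengths are in m, angles in rad, forces in N, time in s.
With the tool pointing down it reaches from about 0.25 to 0.775 m from the base axis. Payload 4 kg.
Tool frame: the origin (TCP) lies midway between the tips of the shut fingers; the grasp point (between the pads) lies 19 mm behind it; z points along the fingers, y is the line along which they close (so a half turn about z gives the same grasp; the last joint's range is limited). The gripper opens to 85 mm and grips with 20 to 120 N. Pads are 22 mm wide; open, the fingers measure 114 mm over their backs; the gripper's body (76 mm by 85 mm) begins 54 mm behind the grasp point. The pads swing forward as they close: fully open they stand 13 mm farther back than shut.
Start: joints at [-1.397, 0.087, 1.371, -0, 1.684, -0.103], TCP at [0.15, -0.529, 0.231] pointing down, gripper open.
Joint ranges: [-3.1, 3.1], [-0.76, 2.03], [0.27, 2.55], [-1.08, 4.22], [0.17, 2.65], [-2.57, 2.57]. Speed limits (rad/s): [2.79, 2.79, 3.14, 3.14, 3.14, 3.14].

INTERFACE

Orientations are given as [roll, pitch, yaw] about the fixed x, y, z axes, in that order (R = Rz(yaw) Ry(pitch) Rx(roll)).
In Python, from plant import * gives the robot as it stands. The module is installed in compiled form; this text tells all that it offers.
- The arm moves only by the tool move_arm, never from a script. Its argument "plan" is a list of rows, each an object with "jaw": the opening in per cent of the stroke, from 0 (shut) to 100 (fully open); "slide": the shift along the tool's x, y, z in mm, a list of three; "turn": the turn, a rotation vector about the tool's x, y, z in rad, a list of three. In form: [{"jaw": jaw, "slide": [tx, ty, tz], "turn": [rx, ry, rz]}, ...]. A call has 1 to 12 rows; each row is the pose to reach, as a shift and turn from the pose commanded when the call began, along the tool's axes at that moment; what a row does not reach only later rows make up. A row lasts 1/12 s, in which the tool goes at most 41.7 mm and 7.16 degrees, less where a joint would pass 70% of its speed; a pose out of reach is approached as far as the arm can. A call with a gripper value outside its range is refused whole. The fingers move at their own pace and stop on an object; "squeeze" is the grip in N (left out, the last holds). Time passes only in rows, so rows that repeat a pose let the fingers close. It gives the time, the measured TCP pose, the force and the opening at its end, in the units of the state.
- sense(): the state, without advancing time (a new reading comes with each control period).
- grab_frame(name): name is "side" or "top" or "wrist"; returns a dict with "img" (400x640x3 uint8, red, green, blue), "fx", "fy", "cx", "cy" (pixels), "dist_coeffs" ([k1, k2, p1, p2, k3] as OpenCV has them; the pictures are not rectified), "view" (4x4, takes a point from world to camera coordinates); the wrist camera has in their place "T_tool_cam" (4x4, takes a point from camera to tool coordinates, whose origin is the TCP and whose axes are the flange's). Camera axes: x right, y down, z forward; pixel columns grow to the right and rows downward; lengths in m; the calibration is good to about 2 mm. A picture is of the moment at which its call begins: read the wrist's pose just before it. There is no depth.
- hand_in(): hands the job in, once; it reports no verdict.
The state is a dict: "time": time; "qpos": joint angles; "dq": joint speeds; "tau": joint torques, N m; "eef_pos": TCP position; "orientation": TCP orientation; "contact_force": force on the tool from outside, world axes, zero at the start; "torque": the same for the moment, N m; "grip_width": finger opening in m.
Only numpy, scipy, OpenCV 4.12 (cv2) and the standard library are available. Lean on these libraries where they do the work, as an engineer would, in place of code of your own. Each camera call takes 0.05 s, during which the arm holds its last target. There are 200 camera calls.

## Working session

There is one attempt and no reset: what is moved stays moved. The work goes in short steps, Python scripts to look and compute and a tool call to move; the robot and the scene stay as the last step left them, time stands still between calls to the robot, and variables do not carry over. Pictures are saved under pics/ and viewed, on a budget of 10 in all, crops included, one or two more only if the job needs it, and the job is handed in when it is done.

Besides the shell and the picture viewer there is one more tool, called after "Emit:" by a JSON object that holds its "method" and its "body". move_arm: Moves the arm, as the interface text tells. Its arguments: {"type":"object","properties":{"plan":{"type":"array","items":{"type":"object","properties":{"jaw":{"type":"number"},"slide":{"type":"array","items":{"type":"number"}},"turn":{"type":"array","items":{"type":"number"}}}}},"squeeze":{"type":"number"}},"required":["plan"]}

```bash
mkdir -p pics; cat > h.py <<'E'
from plant import *
import numpy as np, cv2
from scipy.spatial.transform import Rotation as R
def cam(n):
    s=sense(); f=grab_frame(n)
    K=np.array([[f['fx'],0,f['cx']],[0,f['fy'],f['cy']],[0,0,1.]]); d=np.array(f['dist_coeffs'],float)
    if 'view' in f: V=np.array(f['view'])
    else:
        T=np.eye(4); T[:3,:3]=R.from_euler('xyz',s['orientation']).as_matrix(); T[:3,3]=s['eef_pos']
        V=np.linalg.inv(T@np.array(f['T_tool_cam']))
    return f['img'][:,:,::-1].copy(),K,d,V
def save(n,fn):
    img,K,d,V=cam(n); cv2.imwrite(f'pics/{fn}.png',img); np.savez(f'pics/{fn}.npz',K=K,d=d,V=V); return img
def ray(fn,uv,z):
    c=np.load(f'pics/{fn}.npz'); p=cv2.undistortPoints(np.array([[uv]],float),c['K'],c['d'])[0,0]
    W=np.linalg.inv(c['V']); o=W[:3,3]; r=W[:3,:3]@[p[0],p[1],1]; return o+r*(z-o[2])/r[2]
def proj(fn,P):
    c=np.load(f'pics/{fn}.npz'); V=c['V']; return cv2.projectPoints(np.array(P,float).reshape(-1,3),cv2.Rodrigues(V[:3,:3])[0],V[:3,3],c['K'],c['d'])[0][:,0]
def toolmove(dw):  # world shift mm -> tool axes
    return R.from_euler('xyz',sense()['orientation']).inv().apply(dw)
E
python3 - <<'E'
from h import *
a=save('top','top0'); b=save('side','side0')
cv2.imwrite('pics/both.png',cv2.resize(np.vstack([a,b]),None,fx=0.75,fy=0.75))
cv2.imwrite('pics/top0v.png',cv2.resize(a,(800,500)));cv2.imwrite('pics/side0v.png',cv2.resize(b,(800,500)))
s=sense();print(s['eef_pos'],s['orientation'],s['time'])
for n in('top0','side0'):
    W=np.linalg.inv(np.load(f'pics/{n}.npz')['V']);print(W)
E
```

```text
[ 0.1502492  -0.52863164  0.23027819] [-3.13965261e+00 -1.90417961e-04  2.76865408e-01] 0.1
[[ 0.02219206 -0.98006143  0.19745154  0.25927256]
 [-0.99971596 -0.02347074 -0.00413781  0.01667404]
 [ 0.00868964 -0.19730363 -0.98030392  1.16185727]
 [ 0.          0.          0.          1.        ]]
[[-0.77348538 -0.33054441  0.54079641 -0.29655661]
 [-0.63366676  0.38489208 -0.67106224  0.95661009]
 [ 0.01366762 -0.86174154 -0.5071634   0.80074598]
 [ 0.          0.          0.          1.        ]]
```

View pics/top0v.png

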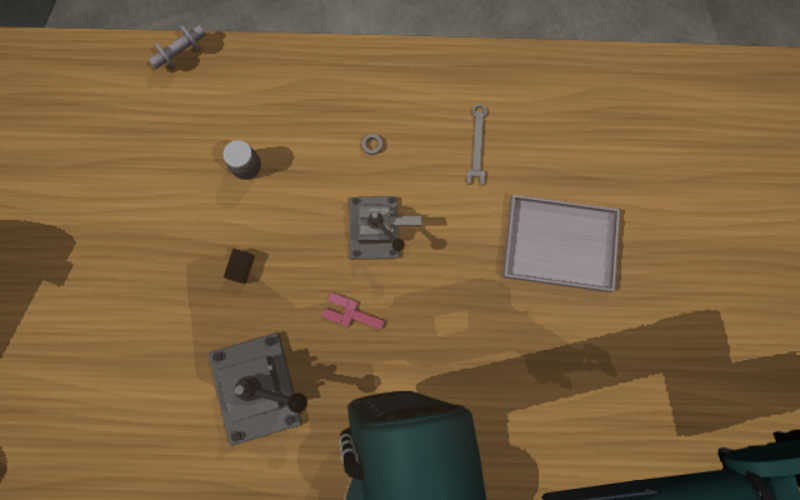

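View pics/side0v.png

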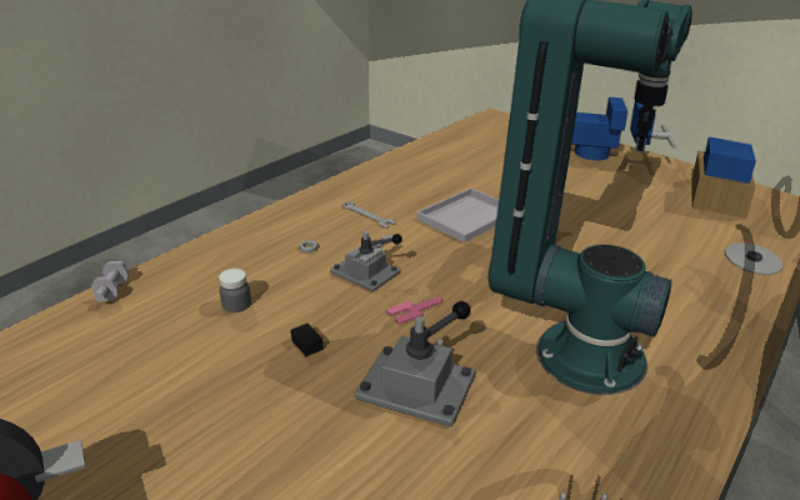

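Two jigs are in the top view: the small one at (375,220) holds a steel fork end, and the big one at (250,390) holds none. There is also a pink look-alike at (352,312). The small one fits the description; I'll confirm it in a crop and check its foot size.

```bash
python3 - <<'E'
from h import *
a=cv2.imread('pics/top0.png')[150:215,268:368]
cv2.imwrite('pics/crop1.png',cv2.resize(a,(800,520),interpolation=cv2.INTER_CUBIC))
E
```

```text
(no output)
```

View pics/crop1.png

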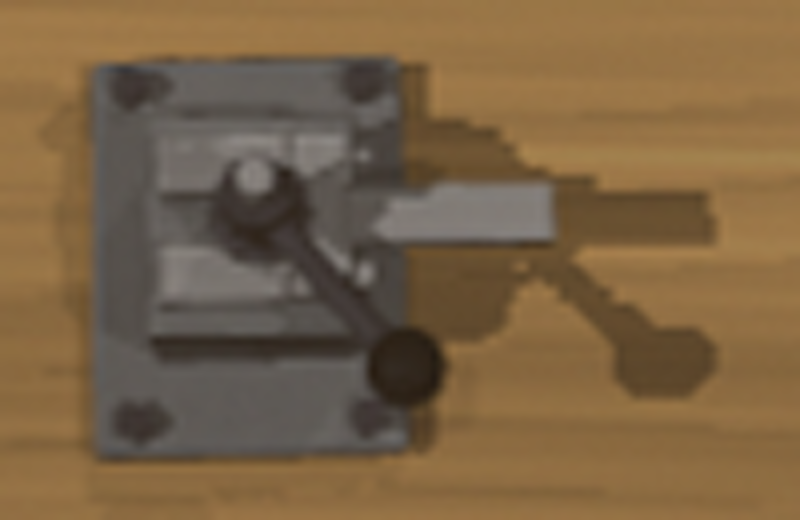

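The crop shows the steel fork: tang end at (553,182)-(553,242), ball at (405,367), foot corners (95,65), (397,60), (408,455) and (97,458).

```bash
python3 - <<'E'
from h import *
def c(u,v,z): return ray('top0',(268+(u+.5)/8-.5,150+(v+.5)/8-.5),z)
F=[c(95,65,.012),c(397,60,.012),c(408,455,.012),c(97,458,.012)]
print(np.round(F,4)); print([np.linalg.norm(F[i]-F[i-1]).round(4) for i in range(4)])
ctr=np.mean(F,0); print('ctr',ctr)
t1,t2=c(553,182,.058),c(553,242,.058); t=(t1+t2)/2; print('tang end',t,np.linalg.norm(t1-t2))
b=c(405,367,.0925); print('ball',b)
print('nut top-ish hub', c(255,200,.09),c(255,178,.107))
# tray corners rim z .022 in 800px
T=[ray('top0',(u/1.25,v/1.25),.022) for u,v in((512,196),(620,208),(614,291),(504,278))]
print('tray',np.round(T,4),np.mean(T,0),[np.linalg.norm(T[i]-T[i-1]).round(4) for i in range(4)])
for n,u,v,z in(('grease',240,157,.075),('ring',372,144,.0),('sp1',480,108,0),('sp2',477,184,0),('pad',240,266,.03)): print(n,ray('top0',(u/1.25,v/1.25),z)[:2].round(3))
E
```

```text
[[0.5975 0.1189 0.012 ]
 [0.6016 0.0217 0.012 ]
 [0.4723 0.0152 0.012 ]
 [0.469  0.1132 0.012 ]]
[np.float64(0.1287), np.float64(0.0972), np.float64(0.1295), np.float64(0.098)]
ctr [0.53507902 0.06727295 0.012     ]
tang end [ 0.54062319 -0.02744417  0.058     ] 0.018973956794872644
ball [0.4836918  0.01683445 0.0925    ]
nut top-ish hub [0.5339695  0.06268407 0.09      ] [0.53626992 0.06216116 0.107     ]
tray [[ 0.6052 -0.2149  0.022 ]
 [ 0.5854 -0.4364  0.022 ]
 [ 0.414  -0.4153  0.022 ]
 [ 0.435  -0.1962  0.022 ]] [ 0.50989556 -0.31572019  0.022     ] [np.float64(0.1712), np.float64(0.2223), np.float64(0.1727), np.float64(0.2201)]
grease [0.656 0.332]
ring [0.719 0.076]
sp1 [ 0.808 -0.154]
sp2 [ 0.636 -0.146]
pad [0.445 0.328]
```

Foot measures 130x98 mm, so this is the right jig. The stud is near (0.536, 0.063), the jig's yaw is about 0.045 and the ball is near (0.484, 0.017). I'll move above the ball's trailing side with the fingers shut and the tool's x face square to the lever.

Emit:
{"method": "move_arm", "body": {"plan": [{"jaw": 0,"slide": [485,-402,30],"turn": [0,0,-2.018]},{"jaw": 0,"slide": [485,-402,30],"turn": [0,0,-2.018]},{"jaw": 0,"slide": [485,-402,30],"turn": [0,0,-2.018]},{"jaw": 0,"slide": [485,-402,30],"turn": [0,0,-2.018]},{"jaw": 0,"slide": [485,-402,30],"turn": [0,0,-2.018]},{"jaw": 0,"slide": [485,-402,30],"turn": [0,0,-2.018]},{"jaw": 0,"slide": [485,-402,30],"turn": [0,0,-2.018]},{"jaw": 0,"slide": [485,-402,30],"turn": [0,0,-2.018]},{"jaw": 0,"slide": [485,-402,30],"turn": [0,0,-2.018]},{"jaw": 0,"slide": [485,-402,30],"turn": [0,0,-2.018]},{"jaw": 0,"slide": [485,-402,30],"turn": [0,0,-2.018]},{"jaw": 0,"slide": [485,-402,30],"turn": [0,0,-2.018]}]}}

```text
time: 1.1
eef_pos: [0.4336, -0.1153, 0.2071]
orientation: [-3.141, 0.0, 1.783]
contact_force: [0.5, -0.5, 0.0]
grip_width: 0.0002
```

```bash
python3 - <<'E'
from h import *
s=sense();print(s)
P=np.array([.507,-.0094,.20]); print('slide',toolmove((P-s['eef_pos'])*1000),'yaw left',np.deg2rad(131.5)-s['orientation'][2])
E
```

```text
{'time': 1.1, 'qpos': array([-3.86356086e-01, -1.35197308e-01,  1.63613268e+00, -2.16277287e-04,
        1.64074930e+00, -5.98622780e-01]), 'dq': array([ 1.11592001,  0.35973192, -0.26530558, -0.00790631, -0.10399611,
       -0.37759843]), 'tau': array([ -3.45039234, -27.78965056, -29.90108192,   0.14824233,
         0.38342513,   0.33241421]), 'eef_pos': array([ 0.43355652, -0.11534308,  0.20713652]), 'orientation': array([-3.14139506e+00,  1.26381823e-04,  1.78304793e+00]), 'contact_force': array([ 0.52343341, -0.49041143,  0.03764601]), 'torque': array([-0.02008653, -0.01442016, -0.01523371]), 'grip_width': 0.00017086557057690446}
slide [88.09480227 94.11487091  7.10679175] yaw left 0.5120600402919453
```

Emit:
{"method": "move_arm", "body": {"plan": [{"jaw": 0,"slide": [78,80,7],"turn": [0,0,-0.45]},{"jaw": 0,"slide": [78,80,7],"turn": [0,0,-0.45]},{"jaw": 0,"slide": [78,80,7],"turn": [0,0,-0.45]},{"jaw": 0,"slide": [78,80,7],"turn": [0,0,-0.45]},{"jaw": 0,"slide": [78,80,7],"turn": [0,0,-0.45]},{"jaw": 0,"slide": [78,80,7],"turn": [0,0,-0.45]},{"jaw": 0,"slide": [78,80,7],"turn": [0,0,-0.45]}]}}

```text
time: 1.68
eef_pos: [0.4951, -0.0253, 0.2003]
orientation: [-3.141, -0.0, 2.224]
contact_force: [-0.7, -0.4, 0.2]
grip_width: -0.0003
```

```bash
python3 - <<'E'
from h import *
a=save('wrist','w1'); s=sense();print(s['eef_pos'],s['orientation'],s['dq'].round(4),s['time'])
cv2.imwrite('pics/w1v.png',cv2.resize(a,(800,500)))
E
```

```text
[ 0.49505318 -0.02548138  0.20048778] [-3.14131172e+00  1.42319659e-04  2.22401750e+00] [-0.0072 -0.0041 -0.0016 -0.0001  0.0002 -0.0067] 1.7333
```

View pics/w1v.png

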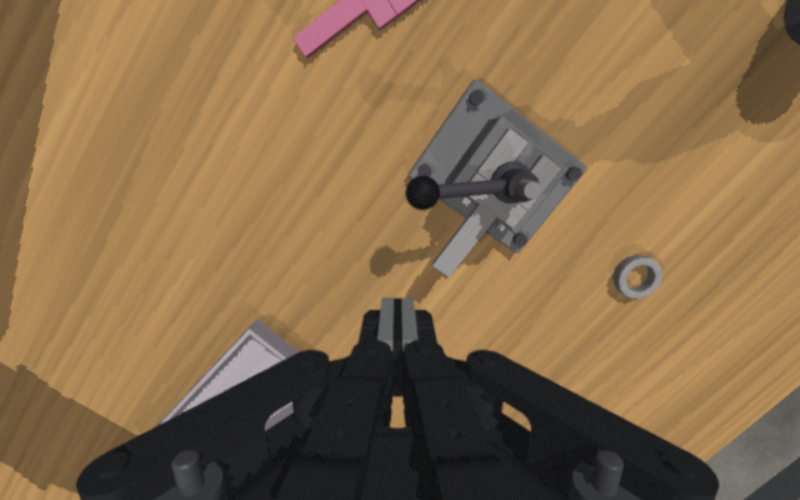

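The wrist view shows the ball at (423,192), the stud's end at (529,190), the tang end's top edge centred at (445,266), and the fingertips at (398,300).

```bash
python3 - <<'E'
from h import *
g=lambda u,v,z: ray('w1',(u/1.25,v/1.25),z)
b=g(423,192,.0925); F=np.mean([g(478,81,.012),g(587,170,.012),g(518,252,.012),g(409,177,.012)],0)
print('ball',b,'foot',F,'tang end',g(446,266,.058),'stud',g(530,190,.108),'tip',proj('w1',sense()['eef_pos'])*1.25)
# triangulate ball from top0
c=np.array([.5365,.0633]);d=b[:2]-c;print(np.linalg.norm(d),np.degrees(np.arctan2(d[1],d[0])))
E
```

```text
ball [0.48482962 0.01598803 0.0925    ] foot [0.53890638 0.06585569 0.012     ] tang end [ 0.54289348 -0.02239357  0.058     ] stud [0.53672807 0.06010719 0.108     ] tip [[398.52408151 315.72808897]]
0.07005891464414923 -137.52122934294923
```

Emit:
{"method": "move_arm", "body": {"plan": [{"jaw": 0,"slide": [7,19.5,40],"turn": [0,0,-0.08]},{"jaw": 0,"slide": [7,19.5,80],"turn": [0,0,-0.08]},{"jaw": 0,"slide": [7,19.5,105],"turn": [0,0,-0.08]},{"jaw": 0,"slide": [7,19.5,115],"turn": [0,0,-0.08]},{"jaw": 0,"slide": [7,19.5,115],"turn": [0,0,-0.08]},{"jaw": 0,"slide": [7,19.5,115],"turn": [0,0,-0.08]}]}}

```text
time: 2.23
eef_pos: [0.507, -0.008, 0.0865]
orientation: [3.141, 0.001, 2.305]
contact_force: [0.0, -0.7, 0.8]
grip_width: -0.0003
```

```bash
python3 - <<'E'
from h import *
a=save('wrist','w2'); s=sense();print(s['eef_pos'],s['orientation'],s['contact_force'])
cv2.imwrite('pics/w2v.png',cv2.resize(a[60:340,130:578],(800,500)))
E
```

```text
[ 0.50801752 -0.0080324   0.08778506] [3.13913494e+00 3.03850089e-03 2.30537679e+00] [ 0.0612136  -0.19950223  0.7879094 ]
```

View pics/w2v.png

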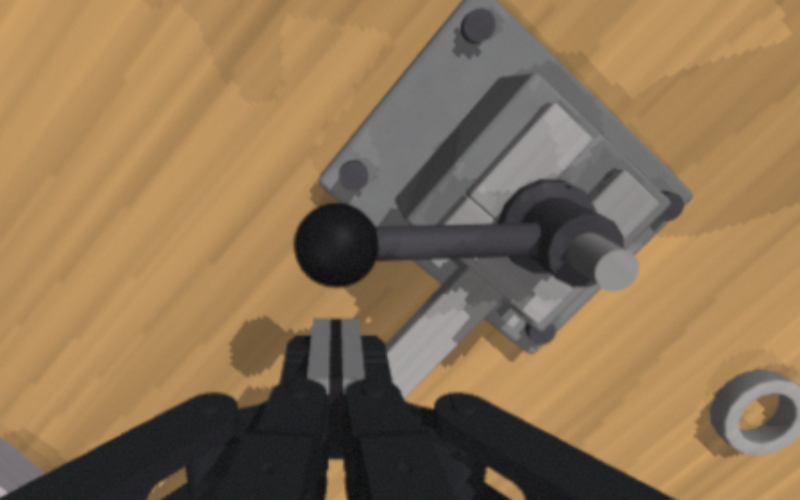

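The fingers are lined up with the ball at x=336 in the crop. I'll approach slowly along tool +x.

Emit:
{"method": "move_arm", "body": {"plan": [{"jaw": 0,"slide": [1.5,0,0],"turn": [0,0,0]},{"jaw": 0,"slide": [3,0,0],"turn": [0,0,0]},{"jaw": 0,"slide": [4.5,0,0],"turn": [0,0,0]},{"jaw": 0,"slide": [6,0,0],"turn": [0,0,0]},{"jaw": 0,"slide": [7,0,0],"turn": [0,0,0]},{"jaw": 0,"slide": [8,0,0],"turn": [0,0,0]},{"jaw": 0,"slide": [9,0,0],"turn": [0,0,0]},{"jaw": 0,"slide": [10,0,0],"turn": [0,0,0]},{"jaw": 0,"slide": [11,0,0],"turn": [0,0,0]},{"jaw": 0,"slide": [12,0,0],"turn": [0,0,0]},{"jaw": 0,"slide": [13,0,0],"turn": [0,0,0]},{"jaw": 0,"slide": [14,0,0],"turn": [0,0,0]}]}}

```text
time: 3.28
eef_pos: [0.498, 0.0023, 0.0859]
orientation: [3.141, 0.003, 2.307]
contact_force: [2.7, -4.8, 0.1]
grip_width: 0.0002
```

```bash
python3 - <<'E'
from h import *
s=sense();print(s['eef_pos'],s['orientation'],s['contact_force'],toolmove(s['contact_force']))
d=s['eef_pos'][:2]-[.5365,.063];print(np.linalg.norm(d),np.degrees(np.arctan2(d[1],d[0])))
d=20
for k in range(1,13):
    f=k*.06;print(k,np.round([d*(1-np.cos(f))+70*np.sin(f),70-d*np.sin(f)-70*np.cos(f),-3*f],1),round(f,3))
E
```

```text
[0.49800051 0.00228039 0.08593272] [3.14135643e+00 2.81793748e-03 2.30655220e+00] [ 2.70209747 -4.83875511  0.08934827] [-5.40082048 -1.244373   -0.07442336]
0.07189632356135829 -122.37688783549696
1 [ 4.2 -1.1 -0.2] 0.06
2 [ 8.5 -1.9 -0.4] 0.12
3 [12.9 -2.4 -0.5] 0.18
4 [17.2 -2.7 -0.7] 0.24
5 [21.6 -2.8 -0.9] 0.3
6 [25.9 -2.6 -1.1] 0.36
7 [30.3 -2.1 -1.3] 0.42
8 [34.6 -1.3 -1.4] 0.48
9 [38.8 -0.3 -1.6] 0.54
10 [43.   0.9 -1.8] 0.6
11 [47.1  2.4 -2. ] 0.66
12 [51.1  4.2 -2.2] 0.72
```

Emit:
{"method": "move_arm", "body": {"plan": [{"jaw": 0,"slide": [2.1,-0.5,-0.1],"turn": [0,0,0.03]},{"jaw": 0,"slide": [4.9,-1.2,-0.2],"turn": [0,0,0.07]},{"jaw": 0,"slide": [8.5,-1.9,-0.4],"turn": [0,0,0.12]},{"jaw": 0,"slide": [12.9,-2.4,-0.5],"turn": [0,0,0.18]},{"jaw": 0,"slide": [17.2,-2.7,-0.7],"turn": [0,0,0.24]},{"jaw": 0,"slide": [21.6,-2.8,-0.9],"turn": [0,0,0.3]},{"jaw": 0,"slide": [25.9,-2.6,-1.1],"turn": [0,0,0.36]},{"jaw": 0,"slide": [30.3,-2.1,-1.3],"turn": [0,0,0.42]},{"jaw": 0,"slide": [34.6,-1.3,-1.4],"turn": [0,0,0.48]},{"jaw": 0,"slide": [38.8,-0.3,-1.6],"turn": [0,0,0.54]},{"jaw": 0,"slide": [43,0.9,-1.8],"turn": [0,0,0.6]}]}}

```text
time: 4.2
eef_pos: [0.47, 0.0345, 0.0874]
orientation: [3.139, 0.003, 1.703]
contact_force: [3.8, -5.4, -2.8]
grip_width: -0.0002
```

```bash
cat >> h.py <<'E'
def st():
    s=sense(); M=R.from_euler('xyz',s['orientation']); r=M.inv().apply(np.array([.5365,.063,0])-s['eef_pos'])
    print('t',round(s['time'],2),'pos',s['eef_pos'].round(4),'rpy',s['orientation'].round(3),'Ftool',M.inv().apply(s['contact_force']).round(1),'stud in tool mm',(r*1000).round(1),'q6',s['qpos'][5].round(2))
E
python3 -c "
from h import *
st()"
```

```text
t 4.2 pos [0.47   0.0345 0.0874] rpy [3.139e+00 3.000e-03 1.703e+00] Ftool [-5.9  3.1  2.9] stud in tool mm [19.7 69.5 87.5] q6 -0.18
```

Emit:
{"method": "move_arm", "body": {"plan": [{"jaw": 0,"slide": [3.5,-0.9,-0.2],"turn": [0,0,0.05]},{"jaw": 0,"slide": [8.5,-1.9,-0.4],"turn": [0,0,0.12]},{"jaw": 0,"slide": [12.9,-2.4,-0.5],"turn": [0,0,0.18]},{"jaw": 0,"slide": [17.2,-2.7,-0.7],"turn": [0,0,0.24]},{"jaw": 0,"slide": [21.6,-2.8,-0.9],"turn": [0,0,0.3]},{"jaw": 0,"slide": [25.9,-2.6,-1.1],"turn": [0,0,0.36]},{"jaw": 0,"slide": [30.3,-2.1,-1.3],"turn": [0,0,0.42]},{"jaw": 0,"slide": [34.6,-1.3,-1.4],"turn": [0,0,0.48]},{"jaw": 0,"slide": [38.8,-0.3,-1.6],"turn": [0,0,0.54]},{"jaw": 0,"slide": [43,0.9,-1.8],"turn": [0,0,0.6]},{"jaw": 0,"slide": [47.1,2.4,-2.0],"turn": [0,0,0.66]},{"jaw": 0,"slide": [49.8,3.6,-2.1],"turn": [0,0,0.7]}]}}

```text
time: 5.2
eef_pos: [0.4653, 0.0839, 0.0891]
orientation: [3.141, 0.004, 1.004]
contact_force: [0.3, -7.0, 0.5]
grip_width: -0.0001
```

```bash
python3 -c "
from h import *
st()"
```

```text
t 5.2 pos [0.4653 0.0839 0.0891] rpy [3.141 0.004 1.004] Ftool [-5.8  4.  -0.5] stud in tool mm [21.  71.2 89. ] q6 0.63
```

Emit:
{"method": "move_arm", "body": {"plan": [{"jaw": 0,"slide": [2.1,0,-0.1],"turn": [0,0,0.03]},{"jaw": 0,"slide": [4.2,0.4,-0.2],"turn": [0,0,0.06]},{"jaw": 0,"slide": [6.4,0,-0.3],"turn": [0,0,0.09]},{"jaw": 0,"slide": [6.4,0,-0.3],"turn": [0,0,0.09]}]}}

```text
time: 5.53
eef_pos: [0.4678, 0.0898, 0.0893]
orientation: [-3.14, 0.005, 0.916]
contact_force: [-3.0, -4.5, 2.3]
grip_width: -0.0
```

```bash
python3 -c "
from h import *
st()"
```

```text
t 5.53 pos [0.4678 0.0898 0.0893] rpy [-3.14   0.005  0.916] Ftool [-5.4  0.3 -2.3] stud in tool mm [21.  71.  89.1] q6 0.73
```

Emit:
{"method": "move_arm", "body": {"plan": [{"jaw": 0,"slide": [2.1,-0.5,-0.1],"turn": [0,0,0.03]},{"jaw": 0,"slide": [4.2,-1.0,-0.2],"turn": [0,0,0.06]},{"jaw": 0,"slide": [4.2,-1.0,-0.2],"turn": [0,0,0.06]}]}}

```text
time: 5.78
eef_pos: [0.4694, 0.0938, 0.0895]
orientation: [-3.14, 0.005, 0.856]
contact_force: [-2.6, -5.3, 1.8]
grip_width: -0.0003
```

Emit:
{"method": "move_arm", "body": {"plan": [{"jaw": 0,"slide": [2.1,-0.5,-0.1],"turn": [0,0,0.03]},{"jaw": 0,"slide": [4.2,-1.0,-0.2],"turn": [0,0,0.06]},{"jaw": 0,"slide": [4.2,-1.0,-0.2],"turn": [0,0,0.06]}]}}

```text
time: 6.03
eef_pos: [0.4713, 0.0977, 0.0896]
orientation: [-3.14, 0.005, 0.796]
contact_force: [-2.6, -5.1, 2.0]
grip_width: 0.0
```

Emit:
{"method": "move_arm", "body": {"plan": [{"jaw": 0,"slide": [2.1,-0.5,-0.1],"turn": [0,0,0.03]},{"jaw": 0,"slide": [4.2,-1.0,-0.2],"turn": [0,0,0.06]},{"jaw": 0,"slide": [4.2,-1.0,-0.2],"turn": [0,0,0.06]}]}}

```text
time: 6.28
eef_pos: [0.4735, 0.1015, 0.0898]
orientation: [-3.14, 0.005, 0.736]
contact_force: [-3.1, -4.3, 1.5]
grip_width: 0.0003
```

Emit:
{"method": "move_arm", "body": {"plan": [{"jaw": 0,"slide": [2.1,-0.5,-0.1],"turn": [0,0,0.03]},{"jaw": 0,"slide": [4.2,-1.0,-0.2],"turn": [0,0,0.06]},{"jaw": 0,"slide": [4.2,-1.0,-0.2],"turn": [0,0,0.06]}]}}

```text
time: 6.53
eef_pos: [0.4758, 0.1052, 0.09]
orientation: [-3.14, 0.005, 0.676]
contact_force: [-3.2, -3.8, 2.3]
grip_width: 0.0002
```

Emit:
{"method": "move_arm", "body": {"plan": [{"jaw": 0,"slide": [2.1,-0.5,-0.1],"turn": [0,0,0.03]},{"jaw": 0,"slide": [4.2,-1.0,-0.2],"turn": [0,0,0.06]},{"jaw": 0,"slide": [4.2,-1.0,-0.2],"turn": [0,0,0.06]}]}}

```text
time: 6.78
eef_pos: [0.4784, 0.1087, 0.0901]
orientation: [-3.14, 0.005, 0.617]
contact_force: [-3.7, -4.7, 2.2]
grip_width: -0.0
```

Emit:
{"method": "move_arm", "body": {"plan": [{"jaw": 0,"slide": [2.1,-0.5,-0.1],"turn": [0,0,0.03]},{"jaw": 0,"slide": [4.2,-1.0,-0.2],"turn": [0,0,0.06]},{"jaw": 0,"slide": [4.2,-1.0,-0.2],"turn": [0,0,0.06]}]}}

```text
time: 7.03
eef_pos: [0.4811, 0.112, 0.0902]
orientation: [-3.14, 0.005, 0.557]
contact_force: [-4.1, -4.3, 2.9]
grip_width: 0.0002
```

Emit:
{"method": "move_arm", "body": {"plan": [{"jaw": 0,"slide": [2.1,-0.5,-0.1],"turn": [0,0,0.03]},{"jaw": 0,"slide": [4.2,-1.0,-0.2],"turn": [0,0,0.06]},{"jaw": 0,"slide": [4.2,-1.0,-0.2],"turn": [0,0,0.06]}]}}

```text
time: 7.28
eef_pos: [0.4841, 0.1152, 0.0904]
orientation: [-3.14, 0.005, 0.497]
contact_force: [-5.2, -3.4, 2.9]
grip_width: 0.0004
```

Emit:
{"method": "move_arm", "body": {"plan": [{"jaw": 0,"slide": [2.1,-0.5,-0.1],"turn": [0,0,0.03]},{"jaw": 0,"slide": [4.2,-1.0,-0.2],"turn": [0,0,0.06]},{"jaw": 0,"slide": [4.2,-1.0,-0.2],"turn": [0,0,0.06]}]}}

```text
time: 7.53
eef_pos: [0.4873, 0.1183, 0.0906]
orientation: [-3.14, 0.005, 0.437]
contact_force: [-4.7, -3.6, 2.0]
grip_width: 0.0002
```

Emit:
{"method": "move_arm", "body": {"plan": [{"jaw": 0,"slide": [2.1,-0.5,-0.1],"turn": [0,0,0.03]},{"jaw": 0,"slide": [4.2,-1.0,-0.2],"turn": [0,0,0.06]},{"jaw": 0,"slide": [4.2,-1.0,-0.2],"turn": [0,0,0.06]}]}}

```text
time: 7.78
eef_pos: [0.4906, 0.1211, 0.0908]
orientation: [-3.14, 0.005, 0.377]
contact_force: [-5.3, -3.0, 2.6]
grip_width: 0.0001
```

Emit:
{"method": "move_arm", "body": {"plan": [{"jaw": 0,"slide": [2.1,-0.5,-0.1],"turn": [0,0,0.03]},{"jaw": 0,"slide": [4.2,-1.0,-0.2],"turn": [0,0,0.06]},{"jaw": 0,"slide": [4.2,-1.0,-0.2],"turn": [0,0,0.06]}]}}

```text
time: 8.03
eef_pos: [0.4941, 0.1237, 0.091]
orientation: [-3.14, 0.006, 0.317]
contact_force: [-4.8, -2.4, 1.7]
grip_width: 0.0001
```

Emit:
{"method": "move_arm", "body": {"plan": [{"jaw": 0,"slide": [2.1,-0.5,-0.1],"turn": [0,0,0.03]},{"jaw": 0,"slide": [4.2,-1.0,-0.2],"turn": [0,0,0.06]},{"jaw": 0,"slide": [4.2,-1.0,-0.2],"turn": [0,0,0.06]}]}}

```text
time: 8.28
eef_pos: [0.4977, 0.1261, 0.0912]
orientation: [-3.14, 0.006, 0.257]
contact_force: [-5.6, -2.1, 2.4]
grip_width: -0.0001
```

Emit:
{"method": "move_arm", "body": {"plan": [{"jaw": 0,"slide": [2.1,-0.5,-0.1],"turn": [0,0,0.03]},{"jaw": 0,"slide": [4.2,-1.0,-0.2],"turn": [0,0,0.06]},{"jaw": 0,"slide": [4.2,-1.0,-0.2],"turn": [0,0,0.06]}]}}

```text
time: 8.53
eef_pos: [0.5015, 0.1283, 0.0914]
orientation: [-3.14, 0.006, 0.197]
contact_force: [-5.1, -1.0, 2.8]
grip_width: -0.0001
```

Emit:
{"method": "move_arm", "body": {"plan": [{"jaw": 0,"slide": [2.1,-0.5,-0.1],"turn": [0,0,0.03]},{"jaw": 0,"slide": [4.2,-1.0,-0.2],"turn": [0,0,0.06]},{"jaw": 0,"slide": [4.2,-1.0,-0.2],"turn": [0,0,0.06]}]}}

```text
time: 8.78
eef_pos: [0.5054, 0.1303, 0.0916]
orientation: [-3.14, 0.006, 0.137]
contact_force: [-6.0, -1.4, 2.5]
grip_width: -0.0001
```

Emit:
{"method": "move_arm", "body": {"plan": [{"jaw": 0,"slide": [2.1,-0.5,-0.1],"turn": [0,0,0.03]},{"jaw": 0,"slide": [4.2,-1.0,-0.2],"turn": [0,0,0.06]},{"jaw": 0,"slide": [4.2,-1.0,-0.2],"turn": [0,0,0.06]}]}}

```text
time: 9.03
eef_pos: [0.5093, 0.132, 0.0918]
orientation: [-3.14, 0.006, 0.077]
contact_force: [-6.1, 0.0, 3.1]
grip_width: 0.0004
```

Emit:
{"method": "move_arm", "body": {"plan": [{"jaw": 0,"slide": [2.1,-0.5,-0.1],"turn": [0,0,0.03]},{"jaw": 0,"slide": [4.0,-0.9,-0.2],"turn": [0,0,0.057]},{"jaw": 0,"slide": [4.0,-0.9,-0.2],"turn": [0,0,0.057]}]}}

```text
time: 9.28
eef_pos: [0.5132, 0.1334, 0.092]
orientation: [-3.14, 0.006, 0.021]
contact_force: [-5.6, 0.1, 3.1]
grip_width: 0.0001
```

Emit:
{"method": "move_arm", "body": {"plan": [{"jaw": 0,"slide": [2.1,-0.5,-0.1],"turn": [0,0,0.03]},{"jaw": 0,"slide": [4.0,-0.9,-0.2],"turn": [0,0,0.057]},{"jaw": 0,"slide": [4.0,-0.9,-0.2],"turn": [0,0,0.057]}]}}

```text
time: 9.53
eef_pos: [0.5172, 0.1347, 0.0923]
orientation: [-3.14, 0.006, -0.036]
contact_force: [-4.5, -0.1, 2.9]
grip_width: 0.0
```

Emit:
{"method": "move_arm", "body": {"plan": [{"jaw": 0,"slide": [2.1,-0.5,-0.1],"turn": [0,0,0.03]},{"jaw": 0,"slide": [4.0,-0.9,-0.2],"turn": [0,0,0.057]},{"jaw": 0,"slide": [4.0,-0.9,-0.2],"turn": [0,0,0.057]}]}}

```text
time: 9.78
eef_pos: [0.5213, 0.1356, 0.0925]
orientation: [-3.14, 0.006, -0.093]
contact_force: [-6.4, 0.7, 2.1]
grip_width: -0.0001
```

Emit:
{"method": "move_arm", "body": {"plan": [{"jaw": 0,"slide": [2.1,-0.5,-0.1],"turn": [0,0,0.03]},{"jaw": 0,"slide": [4.0,-0.9,-0.2],"turn": [0,0,0.057]},{"jaw": 0,"slide": [4.0,-0.9,-0.2],"turn": [0,0,0.057]}]}}

```text
time: 10.03
eef_pos: [0.5254, 0.1363, 0.0927]
orientation: [-3.14, 0.006, -0.15]
contact_force: [-6.1, 2.0, 3.3]
grip_width: -0.0
```

Emit:
{"method": "move_arm", "body": {"plan": [{"jaw": 0,"slide": [2.1,-0.5,-0.1],"turn": [0,0,0.03]},{"jaw": 0,"slide": [4.0,-0.9,-0.2],"turn": [0,0,0.057]},{"jaw": 0,"slide": [4.0,-0.9,-0.2],"turn": [0,0,0.057]}]}}

```text
time: 10.28
eef_pos: [0.5295, 0.1369, 0.093]
orientation: [-3.139, 0.007, -0.207]
contact_force: [-5.5, 2.7, 3.0]
grip_width: 0.0001
```

Emit:
{"method": "move_arm", "body": {"plan": [{"jaw": 0,"slide": [2.1,-0.5,-0.1],"turn": [0,0,0.03]},{"jaw": 0,"slide": [4.0,-0.9,-0.2],"turn": [0,0,0.057]},{"jaw": 0,"slide": [4.0,-0.9,-0.2],"turn": [0,0,0.057]}]}}

```text
time: 10.53
eef_pos: [0.5337, 0.1371, 0.0932]
orientation: [-3.139, 0.006, -0.264]
contact_force: [-5.1, 2.3, 2.9]
grip_width: -0.0002
```

Emit:
{"method": "move_arm", "body": {"plan": [{"jaw": 0,"slide": [2.1,-0.5,-0.1],"turn": [0,0,0.03]},{"jaw": 0,"slide": [4.0,-0.9,-0.2],"turn": [0,0,0.057]},{"jaw": 0,"slide": [4.0,-0.9,-0.2],"turn": [0,0,0.057]}]}}

```text
time: 10.78
eef_pos: [0.5379, 0.1371, 0.0935]
orientation: [-3.139, 0.006, -0.321]
contact_force: [-4.9, 3.9, 2.9]
grip_width: 0.0
```

```bash
python3 - <<'E'
from h import *
st()
a=save('wrist','w3'); b=save('top','top3')
cv2.imwrite('pics/w3v.png',np.hstack([cv2.resize(a,(480,300)),cv2.resize(b[140:215,260:340],(320,300),interpolation=cv2.INTER_CUBIC)]))
E
```

```text
t 10.78 pos [0.5379 0.1371 0.0935] rpy [-3.139  0.006 -0.321] Ftool [-5.9 -2.2 -2.9] stud in tool mm [22.7 71.  93.2] q6 2.04
```

View pics/w3v.png

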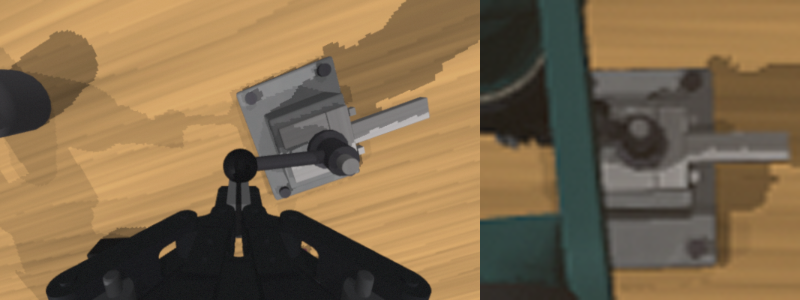

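The lever is following: the ball is at (240,165), against the fingertips. No stop is felt yet at about 2.6 rad, so I'll continue carefully.

Emit:
{"method": "move_arm", "body": {"plan": [{"jaw": 0,"slide": [2.0,-0.5,-0.1],"turn": [0,0,0.03]},{"jaw": 0,"slide": [3.5,-0.8,-0.2],"turn": [0,0,0.05]},{"jaw": 0,"slide": [3.5,-0.8,-0.2],"turn": [0,0,0.05]}]}}

```text
time: 11.13
eef_pos: [0.5408, 0.1372, 0.0935]
orientation: [-3.139, 0.008, -0.371]
contact_force: [-7.3, 2.5, 3.2]
grip_width: -0.0004
```

Force has risen to 7.7 N and the arm lags slightly: the buffer is starting.

Emit:
{"method": "move_arm", "body": {"plan": [{"jaw": 0,"slide": [0.8,-0.2,0],"turn": [0,0,0.01]},{"jaw": 0,"slide": [1.5,-0.3,-0.1],"turn": [0,0,0.02]},{"jaw": 0,"slide": [1.5,-0.3,-0.1],"turn": [0,0,0.02]}]}}

```text
time: 11.38
eef_pos: [0.5418, 0.1372, 0.0935]
orientation: [-3.14, 0.01, -0.39]
contact_force: [-7.7, 3.7, 3.4]
grip_width: 0.0
```

Emit:
{"method": "move_arm", "body": {"plan": [{"jaw": 0,"slide": [0.8,-0.2,0],"turn": [0,0,0.01]},{"jaw": 0,"slide": [1.5,-0.3,-0.1],"turn": [0,0,0.02]},{"jaw": 0,"slide": [1.5,-0.3,-0.1],"turn": [0,0,0.02]}]}}

```text
time: 11.63
eef_pos: [0.5428, 0.1371, 0.0936]
orientation: [-3.14, 0.011, -0.41]
contact_force: [-8.9, 5.3, 3.6]
grip_width: -0.0001
```

Emit:
{"method": "move_arm", "body": {"plan": [{"jaw": 0,"slide": [0.7,-0.2,0],"turn": [0,0,0.01]},{"jaw": 0,"slide": [1.2,-0.3,0],"turn": [0,0,0.015]},{"jaw": 0,"slide": [1.2,-0.3,0],"turn": [0,0,0.015]}]}}

```text
time: 11.88
eef_pos: [0.5437, 0.1372, 0.0935]
orientation: [-3.14, 0.011, -0.425]
contact_force: [-9.3, 6.6, 3.8]
grip_width: -0.0001
```

The tangential force is 11.2 N and climbing, so the nut is at the buffered stop. I'll back off straight from the ball, raise the tool and turn for the tang.

Emit:
{"method": "move_arm", "body": {"plan": [{"jaw": 0,"slide": [-3,0,0],"turn": [0,0,0]},{"jaw": 0,"slide": [-12,0,0],"turn": [0,0,0]},{"jaw": 0,"slide": [-30,0,0],"turn": [0,0,0]},{"jaw": 0,"slide": [-40,0,0],"turn": [0,0,0]},{"jaw": 0,"slide": [-40,0,-40],"turn": [0,0,0]},{"jaw": 0,"slide": [-40,0,-80],"turn": [0,0,0]},{"jaw": 0,"slide": [-40,0,-115],"turn": [0,0,-0.1]},{"jaw": 0,"slide": [-40,0,-115],"turn": [0,0,-0.22]},{"jaw": 0,"slide": [-40,0,-115],"turn": [0,0,-0.34]},{"jaw": 0,"slide": [-40,0,-115],"turn": [0,0,-0.46]},{"jaw": 0,"slide": [-40,0,-115],"turn": [0,0,-0.46]}]}}

```text
time: 12.8
eef_pos: [0.5115, 0.1508, 0.2096]
orientation: [-3.141, -0.001, 0.036]
contact_force: [0.0, 0.7, -0.2]
grip_width: 0.0001
```

```bash
python3 - <<'E'
from h import *
s=sense(); st()
P=np.array([.5395,-.003,.20]); print('slide',toolmove((P-s['eef_pos'])*1000),'rz',-(1.616-s['orientation'][2]))
E
```

```text
t 12.8 pos [0.5115 0.1508 0.2096] rpy [-3.141e+00 -1.000e-03  3.600e-02] Ftool [ 0.  -0.7  0.2] stud in tool mm [ 21.7  88.8 209.6] q6 1.72
slide [ 22.54649339 154.66586498   9.51954926] rz -1.5803880723865615
```

Emit:
{"method": "move_arm", "body": {"plan": [{"jaw": 50,"slide": [22.5,154.5,10],"turn": [0,0,-1.58]},{"jaw": 50,"slide": [22.5,154.5,10],"turn": [0,0,-1.58]},{"jaw": 50,"slide": [22.5,154.5,10],"turn": [0,0,-1.58]},{"jaw": 50,"slide": [22.5,154.5,10],"turn": [0,0,-1.58]},{"jaw": 50,"slide": [22.5,154.5,10],"turn": [0,0,-1.58]},{"jaw": 50,"slide": [22.5,154.5,10],"turn": [0,0,-1.58]},{"jaw": 50,"slide": [22.5,154.5,10],"turn": [0,0,-1.58]},{"jaw": 50,"slide": [22.5,154.5,10],"turn": [0,0,-1.58]},{"jaw": 50,"slide": [22.5,154.5,10],"turn": [0,0,-1.58]},{"jaw": 50,"slide": [22.5,154.5,10],"turn": [0,0,-1.58]},{"jaw": 50,"slide": [22.5,154.5,10],"turn": [0,0,-1.58]},{"jaw": 50,"slide": [22.5,154.5,10],"turn": [0,0,-1.58]}]}}

```text
time: 13.8
eef_pos: [0.5389, -0.0031, 0.1989]
orientation: [-3.141, -0.001, 1.488]
contact_force: [0.2, 0.5, 0.4]
grip_width: 0.0427
```

Emit:
{"method": "move_arm", "body": {"plan": [{"jaw": 50,"slide": [0,0,40],"turn": [0,0,-0.08]},{"jaw": 50,"slide": [0,0,60],"turn": [0,0,-0.08]},{"jaw": 50,"slide": [0,0,60],"turn": [0,0,-0.08]},{"jaw": 50,"slide": [0,0,60],"turn": [0,0,-0.08]},{"jaw": 50,"slide": [0,0,60],"turn": [0,0,-0.08]}]}}

```text
time: 14.22
eef_pos: [0.5398, -0.0033, 0.1407]
orientation: [3.139, 0.0, 1.564]
contact_force: [0.4, 0.4, -0.4]
grip_width: 0.0425
```

```bash
python3 - <<'E'
from h import *
a=save('wrist','w4'); b=save('top','top4'); st()
cv2.imwrite('pics/w4v.png',cv2.resize(a,(800,500)))
E
```

```text
t 14.32 pos [ 0.5404 -0.0034  0.1417] rpy [3.137 0.    1.564] Ftool [0.1 0.2 0.4] stud in tool mm [ 66.5  -4.9 141.6] q6 -0.1
```

View pics/w4v.png

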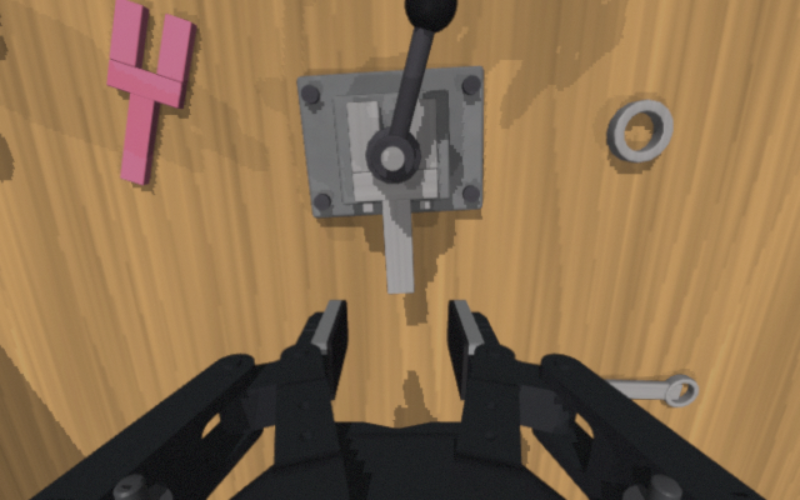

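The lever points up-right with its ball at (431,5). The tang runs from (397,200) to its end at (400,292), and the fingers straddle it.

```bash
python3 - <<'E'
from h import *
g=lambda u,v,z: ray('w4',(u/1.25,v/1.25),z)
e=g(400,292,.058); m=g(396.5,205,.058); print('end',e,'near shoulder',m,'axis angle',np.arctan2(*(m-e)[[1,0]]))
e1=(e+np.array([.5406,-.0274,.058]))/2
F=[g(301,76,.012),g(483,67,.012),g(480,207,.012),g(316,217,.012)];print(np.mean(F,0))
s=sense()
u=(m-e)[:2];u/=np.linalg.norm(u); P=e[:2]+u*.025;print('grasp',P,'slide',toolmove([*(P-s['eef_pos'][:2])*1000,0]), s['orientation'])
print('stud',g(393,157,.11), 'ball',g(431,4,.1005))
E
```

```text
end [ 0.54157816 -0.02822485  0.058     ] near shoulder [0.5396437  0.03056723 0.058     ] axis angle 1.603687877215012
[0.53878048 0.06621394 0.012     ]
grasp [ 0.54075602 -0.00323837] slide [0.18778271 0.37538196 0.00151673] [3.13734119e+00 4.21737779e-04 1.56440630e+00]
stud [0.5381936  0.06178815 0.11      ] ball [0.55551746 0.12715426 0.1005    ]
```

Emit:
{"method": "move_arm", "body": {"plan": [{"jaw": 50,"slide": [0,0.4,30],"turn": [0,0,-0.042]},{"jaw": 50,"slide": [0,0.4,60],"turn": [0,0,-0.042]},{"jaw": 50,"slide": [0,0.4,80],"turn": [0,0,-0.042]},{"jaw": 50,"slide": [0,0.4,90],"turn": [0,0,-0.042]},{"jaw": 50,"slide": [0,0.4,95],"turn": [0,0,-0.042]},{"jaw": 50,"slide": [0,0.4,95],"turn": [0,0,-0.042]},{"jaw": 50,"slide": [0,0.4,95],"turn": [0,0,-0.042]}]}}

```text
time: 14.9
eef_pos: [0.5408, -0.0035, 0.0461]
orientation: [3.139, 0.001, 1.607]
contact_force: [0.7, -0.6, -0.5]
grip_width: 0.0426
```

```bash
python3 - <<'E'
from h import *
a=save('wrist','w5'); st()
cv2.imwrite('pics/w5v.png',cv2.resize(a[100:400,80:560],(800,500)))
E
```

```text
t 14.95 pos [ 0.541  -0.0035  0.0464] rpy [3.138e+00 1.000e-03 1.607e+00] Ftool [ 0.  -0.  -1.5] stud in tool mm [66.6 -2.3 46.4] q6 -0.15
```

View pics/w5v.png

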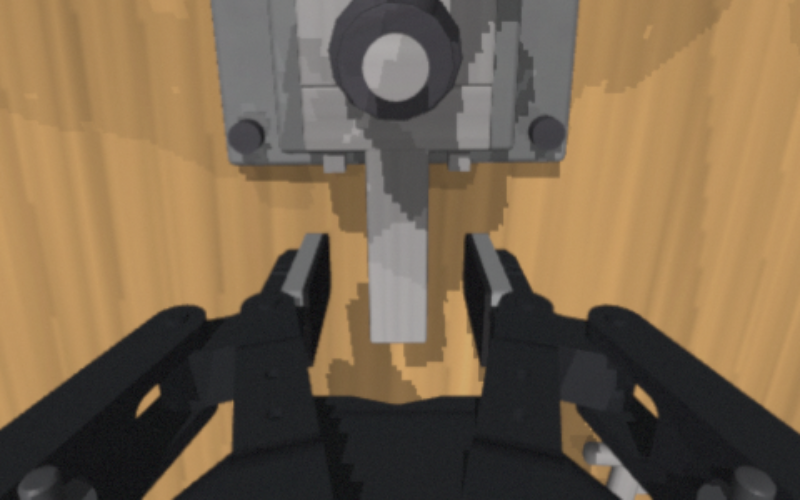

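The tang is centred between the pads (329..465, tang at 397). I'll close on it.

Emit:
{"method": "move_arm", "body": {"plan": [{"jaw": 0,"slide": [0,0,0],"turn": [0,0,0]},{"jaw": 0,"slide": [0,0,0],"turn": [0,0,0]},{"jaw": 0,"slide": [0,0,0],"turn": [0,0,0]},{"jaw": 0,"slide": [0,0,0],"turn": [0,0,0]},{"jaw": 0,"slide": [0,0,0],"turn": [0,0,0]},{"jaw": 0,"slide": [0,0,0],"turn": [0,0,0]},{"jaw": 0,"slide": [0,0,0],"turn": [0,0,0]},{"jaw": 0,"slide": [0,0,0],"turn": [0,0,0]}], "squeeze": 70}}

```text
time: 15.62
eef_pos: [0.5405, -0.0035, 0.0455]
orientation: [3.139, 0.0, 1.607]
contact_force: [1.7, -0.5, 5.1]
grip_width: 0.0158
```

```bash
python3 -c "
from h import *
st();print(sense()['torque'],sense()['grip_width'])"
```

```text
t 15.62 pos [ 0.5405 -0.0035  0.0455] rpy [3.139 0.    1.607] Ftool [-0.6  1.7 -5.1] stud in tool mm [66.6 -1.7 45.5] q6 -0.15
[ 0.06236277 -0.06903425 -0.08061576] 0.015848735419932602
```

Emit:
{"method": "move_arm", "body": {"plan": [{"jaw": 0,"slide": [0,0,-1.5],"turn": [0,0,0]},{"jaw": 0,"slide": [0,0,-3],"turn": [0,0,0]},{"jaw": 0,"slide": [0,0,-4.5],"turn": [0,0,0]},{"jaw": 0,"slide": [0,0,-5.5],"turn": [0,0,0]},{"jaw": 0,"slide": [0,0,-6.5],"turn": [0,0,0]},{"jaw": 0,"slide": [0,0,-6.5],"turn": [0,0,0]},{"jaw": 0,"slide": [0,0,-6.5],"turn": [0,0,0]}]}}

```text
time: 16.2
eef_pos: [0.539, -0.0033, 0.0504]
orientation: [-3.141, 0.0, 1.607]
contact_force: [0.2, 0.0, -3.0]
grip_width: 0.0159
```

```bash
python3 - <<'E'
from h import *
st();print(sense()['torque'])
a=save('side','side6'); b=save('wrist','w6')
uv=proj('side6',[.538,.03,.06])[0];print(uv)
x,y=uv.astype(int)
A=cv2.resize(a[y-38:y+38,x-50:x+50],(600,456),interpolation=cv2.INTER_CUBIC)
cv2.imwrite('pics/s6v.png',A)
E
```

```text
t 16.2 pos [ 0.539  -0.0033  0.0504] rpy [-3.141  0.     1.607] Ftool [0.  0.2 3. ] stud in tool mm [66.4 -0.  50.4] q6 -0.15
[-0.12186445 -0.02320346 -0.01833571]
[300.58137016 195.165837  ]
```

View pics/s6v.png

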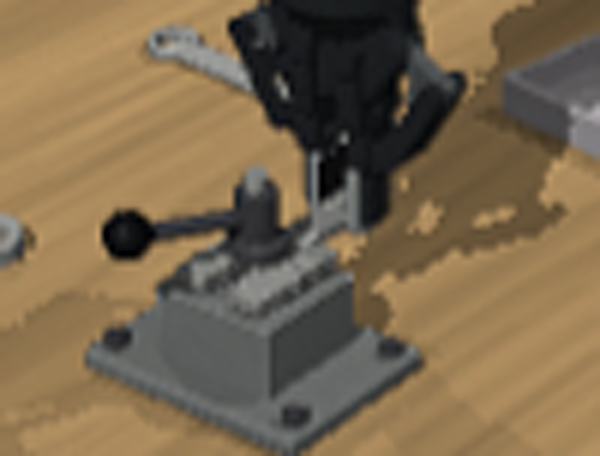

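```bash
python3 - <<'E'
from h import *
for i in range(4):
    st();print(sense()['torque'].round(3)); save('wrist','w6') if i<3 else 0
a=cv2.imread('pics/w6.png'); cv2.imwrite('pics/w6v.png',cv2.resize(a[80:260,240:400],(640,720))[:600])
E
```

```text
t 16.3 pos [ 0.5392 -0.0033  0.0505] rpy [-3.141  0.     1.607] Ftool [0.5 0.9 2.4] stud in tool mm [66.4 -0.2 50.5] q6 -0.15
[-0.062 -0.013  0.031]
t 16.35 pos [ 0.5392 -0.0033  0.0506] rpy [-3.141  0.     1.607] Ftool [-0.4  0.4  2.4] stud in tool mm [66.4 -0.3 50.6] q6 -0.15
[-0.073 -0.008 -0.042]
t 16.4 pos [ 0.5393 -0.0033  0.0507] rpy [-3.141  0.     1.607] Ftool [ 0.5 -0.5  2. ] stud in tool mm [66.4 -0.4 50.7] q6 -0.15
[-0.066 -0.011 -0.03 ]
t 16.45 pos [ 0.5393 -0.0033  0.0507] rpy [-3.141  0.     1.607] Ftool [ 0.5 -0.2  2.8] stud in tool mm [66.4 -0.4 50.7] q6 -0.15
[-0.13  -0.001  0.061]
```

View pics/w6v.png

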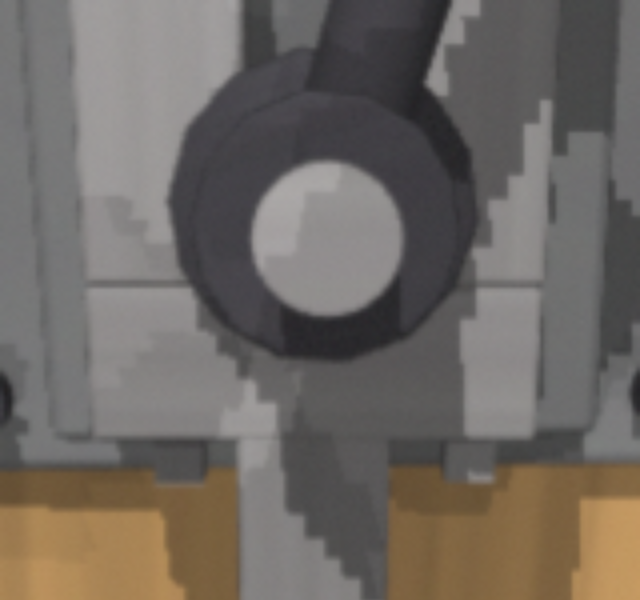

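The arm has really risen only about 5.2 mm, so I'll lift another 1.3 mm.

Emit:
{"method": "move_arm", "body": {"plan": [{"jaw": 0,"slide": [0,0,-0.7],"turn": [0,0,0]},{"jaw": 0,"slide": [0,0,-1.3],"turn": [0,0,0]},{"jaw": 0,"slide": [0,0,-1.3],"turn": [0,0,0]},{"jaw": 0,"slide": [0,0,-1.3],"turn": [0,0,0]},{"jaw": 0,"slide": [0,0,-1.3],"turn": [0,0,0]},{"jaw": 0,"slide": [0,0,-1.3],"turn": [0,0,0]}]}}

```text
time: 16.95
eef_pos: [0.5394, -0.0034, 0.0521]
orientation: [-3.142, 0.0, 1.607]
contact_force: [0.4, 0.8, -2.5]
grip_width: 0.0158
```

```bash
python3 -c "
from h import *
st();print(sense()['torque'])"
```

```text
t 16.95 pos [ 0.5394 -0.0034  0.0521] rpy [-3.142  0.     1.607] Ftool [0.8 0.4 2.5] stud in tool mm [66.4 -0.5 52.1] q6 -0.15
[-0.12890932 -0.00385831 -0.00400687]
```

Emit:
{"method": "move_arm", "body": {"plan": [{"jaw": 0,"slide": [-1,0,0],"turn": [0,0,0]},{"jaw": 0,"slide": [-2.5,0,0],"turn": [0,0,0]},{"jaw": 0,"slide": [-4,0,0],"turn": [0,0,0]},{"jaw": 0,"slide": [-6,0,0],"turn": [0,0,0]},{"jaw": 0,"slide": [-8,0,0],"turn": [0,0,0]},{"jaw": 0,"slide": [-8,0,0],"turn": [0,0,0]}]}}

```text
time: 17.45
eef_pos: [0.5398, -0.0119, 0.0521]
orientation: [3.142, 0.0, 1.607]
contact_force: [-0.8, 0.1, -2.5]
grip_width: 0.0158
```

```bash
python3 -c "
from h import *
st();print(sense()['torque'])"
```

```text
t 17.45 pos [ 0.5398 -0.0119  0.0521] rpy [3.142 0.    1.607] Ftool [ 0.2 -0.8  2.5] stud in tool mm [75.  -0.6 52.1] q6 -0.16
[-0.10984548 -0.02810098 -0.00667075]
```

Free, with no contact force. I'll draw the rest out to about 80 mm in total.

Emit:
{"method": "move_arm", "body": {"plan": [{"jaw": 0,"slide": [-5,0,0],"turn": [0,0,0]},{"jaw": 0,"slide": [-11,0,0],"turn": [0,0,0]},{"jaw": 0,"slide": [-17,0,0],"turn": [0,0,0]},{"jaw": 0,"slide": [-23,0,0],"turn": [0,0,0]},{"jaw": 0,"slide": [-30,0,0],"turn": [0,0,0]},{"jaw": 0,"slide": [-37,0,0],"turn": [0,0,0]},{"jaw": 0,"slide": [-44,0,0],"turn": [0,0,0]},{"jaw": 0,"slide": [-51,0,0],"turn": [0,0,0]},{"jaw": 0,"slide": [-58,0,0],"turn": [0,0,0]},{"jaw": 0,"slide": [-65,0,0],"turn": [0,0,0]},{"jaw": 0,"slide": [-73,0,0],"turn": [0,0,0]},{"jaw": 0,"slide": [-76,0,0],"turn": [0,0,0]}]}}

```text
time: 18.45
eef_pos: [0.5426, -0.0886, 0.0522]
orientation: [3.141, 0.001, 1.606]
contact_force: [-0.0, 0.4, -2.4]
grip_width: 0.016
```

```bash
python3 - <<'E'
from h import *
st()
yaw=-.095; ty=np.array([-np.sin(yaw),np.cos(yaw)])
P=np.array([.510,-.316])-ty*.0375   # TCP ~2mm from tang point towards end? tang grasp -66 -> centre -30.5
s=sense(); print(P,'slide',toolmove([*(P-s['eef_pos'][:2])*1000,0]),'rz',-(np.pi/2+yaw-s['orientation'][2]))
E
```

```text
t 18.45 pos [ 0.5426 -0.0886  0.0522] rpy [3.141e+00 1.000e-03 1.606e+00] Ftool [0.4 0.  2.4] stud in tool mm [151.8  -0.7  52.1] q6 -0.3
[ 0.50644286 -0.35333091] slide [-2.63252074e+02 -4.54875331e+01  1.74579445e-01] rz 0.13050815972098562
```

Emit:
{"method": "move_arm", "body": {"plan": [{"jaw": 0,"slide": [0,0,-12],"turn": [0,0,0]},{"jaw": 0,"slide": [-6,-1,-26],"turn": [0,0,0]},{"jaw": 0,"slide": [-25,-4,-38],"turn": [0,0,0.01]},{"jaw": 0,"slide": [-52,-9,-40],"turn": [0,0,0.03]},{"jaw": 0,"slide": [-82,-14,-40],"turn": [0,0,0.05]},{"jaw": 0,"slide": [-112,-19,-40],"turn": [0,0,0.06]},{"jaw": 0,"slide": [-142,-24,-40],"turn": [0,0,0.08]},{"jaw": 0,"slide": [-172,-30,-40],"turn": [0,0,0.09]},{"jaw": 0,"slide": [-202,-35,-40],"turn": [0,0,0.1]},{"jaw": 0,"slide": [-232,-40,-40],"turn": [0,0,0.12]},{"jaw": 0,"slide": [-255,-44,-40],"turn": [0,0,0.13]},{"jaw": 0,"slide": [-263,-45.5,-40],"turn": [0,0,0.13]}]}}

```text
time: 19.45
eef_pos: [0.5061, -0.3554, 0.0932]
orientation: [3.14, 0.003, 1.474]
contact_force: [-0.1, -0.6, -2.2]
grip_width: 0.016
```

```bash
python3 - <<'E'
from h import *
b=save('top','top7');a=save('wrist','w7');st()
B=cv2.resize(b[120:250,230:510],(800,371));cv2.imwrite('pics/t7v.png',B)
E
```

```text
t 19.55 pos [ 0.5064 -0.353   0.0928] rpy [3.141 0.    1.475] Ftool [-0.  -0.2  2.8] stud in tool mm [417.   -9.9  92.7] q6 -0.61
```

View pics/w7.png

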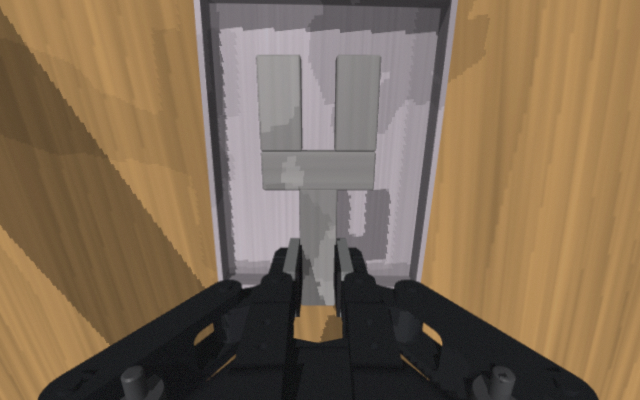

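Fork hangs level and laterally centred over the tray: body at (318,120), tang along x=318, tray sides at about 215 and 440. Lowering.

Emit:
{"method": "move_arm", "body": {"plan": [{"jaw": 0,"slide": [0,0,15],"turn": [0,0,0]},{"jaw": 0,"slide": [0,0,35],"turn": [0,0,0]},{"jaw": 0,"slide": [0,0,55],"turn": [0,0,0]},{"jaw": 0,"slide": [0,0,68],"turn": [0,0,0]},{"jaw": 0,"slide": [0,0,75],"turn": [0,0,0]},{"jaw": 0,"slide": [0,0,79],"turn": [0,0,0]},{"jaw": 0,"slide": [0,0,82],"turn": [0,0,0]},{"jaw": 0,"slide": [0,0,84],"turn": [0,0,0]},{"jaw": 0,"slide": [0,0,84],"turn": [0,0,0]},{"jaw": 0,"slide": [0,0,84],"turn": [0,0,0]}]}}

```text
time: 20.38
eef_pos: [0.5071, -0.3522, 0.0091]
orientation: [3.14, 0.001, 1.477]
contact_force: [-0.4, -0.0, -1.4]
grip_width: 0.0158
```

```bash
python3 -c "
from h import *
st();print(sense()['torque'])"
```

```text
t 20.38 pos [ 0.5071 -0.3522  0.0091] rpy [3.140e+00 1.000e-03 1.477e+00] Ftool [-0.1 -0.4  1.4] stud in tool mm [416.1  -9.6   8.7] q6 -0.61
[-0.10852434  0.02839124  0.01181951]
```

Not touching yet. Down in 1 mm steps, watching the force.

Emit:
{"method": "move_arm", "body": {"plan": [{"jaw": 0,"slide": [0,0,1],"turn": [0,0,0]},{"jaw": 0,"slide": [0,0,2],"turn": [0,0,0]},{"jaw": 0,"slide": [0,0,3],"turn": [0,0,0]},{"jaw": 0,"slide": [0,0,3],"turn": [0,0,0]},{"jaw": 0,"slide": [0,0,3],"turn": [0,0,0]}]}}

```text
time: 20.8
eef_pos: [0.5065, -0.3518, 0.0051]
orientation: [-3.141, -0.0, 1.477]
contact_force: [1.0, -0.7, -2.8]
grip_width: 0.0156
```

```bash
python3 -c "
from h import *
st();print(sense()['torque'])"
```

```text
t 20.8 pos [ 0.5065 -0.3518  0.0051] rpy [-3.141 -0.     1.477] Ftool [-0.6  1.1  2.8] stud in tool mm [415.8  -8.9   5.1] q6 -0.61
[-0.07696619  0.02569004  0.0176191 ]
```

Emit:
{"method": "move_arm", "body": {"plan": [{"jaw": 0,"slide": [0,0,1],"turn": [0,0,0]},{"jaw": 0,"slide": [0,0,1.5],"turn": [0,0,0]},{"jaw": 0,"slide": [0,0,1.5],"turn": [0,0,0]}]}}

```text
time: 21.05
eef_pos: [0.5067, -0.3519, 0.0045]
orientation: [3.141, 0.0, 1.477]
contact_force: [-2.1, 1.5, 2.8]
grip_width: 0.0158
```

The fingertips touch the floor lightly (about 5 N). Releasing.

Emit:
{"method": "move_arm", "body": {"plan": [{"jaw": 22,"slide": [0,0,0],"turn": [0,0,0]},{"jaw": 26,"slide": [0,0,0],"turn": [0,0,0]},{"jaw": 32,"slide": [0,0,0],"turn": [0,0,0]},{"jaw": 40,"slide": [0,0,0],"turn": [0,0,0]},{"jaw": 45,"slide": [0,0,0],"turn": [0,0,0]},{"jaw": 45,"slide": [0,0,0],"turn": [0,0,0]},{"jaw": 45,"slide": [0,0,-5],"turn": [0,0,0]},{"jaw": 45,"slide": [0,0,-20],"turn": [0,0,0]},{"jaw": 45,"slide": [0,0,-50],"turn": [0,0,0]},{"jaw": 45,"slide": [0,0,-85],"turn": [0,0,0]},{"jaw": 45,"slide": [0,0,-115],"turn": [0,0,0]},{"jaw": 45,"slide": [0,0,-115],"turn": [0,0,0]}]}}

```text
time: 22.05
eef_pos: [0.51, -0.3546, 0.128]
orientation: [3.129, 0.009, 1.477]
contact_force: [0.5, 0.2, 1.6]
grip_width: 0.0389
```

```bash
python3 - <<'E'
from h import *
a=save('wrist','w8');b=save('side','side8');save('top','top8');st()
x,y=proj('side8',[.53,.05,.06])[0].astype(int)
B=cv2.resize(b[y-45:y+45,x-60:x+60],(400,300),interpolation=cv2.INTER_CUBIC)
cv2.imwrite('pics/f8v.png',np.hstack([cv2.resize(a[:,80:560],(400,333))[:300],B]))
E
```

```text
t 22.2 pos [ 0.5066 -0.3518  0.1192] rpy [3.141e+00 1.000e-03 1.477e+00] Ftool [-0.2 -0.6  1.2] stud in tool mm [415.9  -9.1 118.9] q6 -0.61
```

View pics/f8v.png

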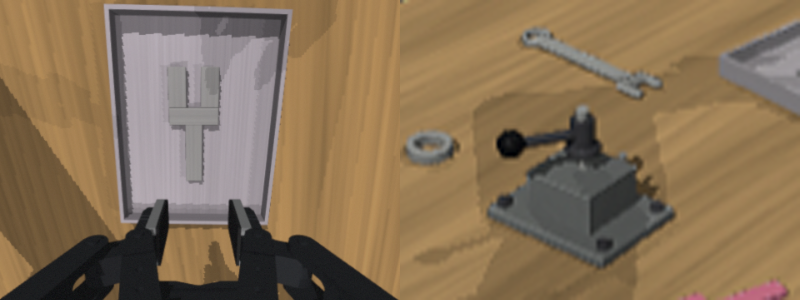

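```bash
python3 - <<'E'
from h import *
from scipy.optimize import least_squares
# detect ball (dark blob) near predicted spot in each picture
obs={}
for fn in ('w4','side8','top8'):
    im=cv2.imread(f'pics/{fn}.png').max(2); p=proj(fn,[.556,.128,.099])[0]; x,y=np.round(p).astype(int)
    r=22 if fn=='w4' else 12
    x0,y0=max(x-r,0),max(y-r,0); w=im[y0:y+r,x0:x+r]; m=(w<38).astype(np.uint8)
    k=5 if fn!='w4' else 13; m=cv2.morphologyEx(m,cv2.MORPH_OPEN,cv2.getStructuringElement(cv2.MORPH_ELLIPSE,(k,k)))
    n,l,s,c=cv2.connectedComponentsWithStats(m); 
    if n>1: i=1+s[1:,4].argmax(); obs[fn]=c[i]+[x0,y0]; print(fn,p,obs[fn],s[i])
f=lambda P:np.concatenate([proj(k,P)[0]-obs[k] for k in('side8','top8')])
r=least_squares(f,[.556,.128,.099]);P=r.x;d=P[:2]-[.537,.063];print(P,r.fun,np.hypot(*d),np.degrees(np.arctan2(d[1],d[0])))
cv2.imwrite('pics/chk.png',cv2.resize(cv2.imread('pics/top8.png')[140:215,260:360],(800,600),interpolation=cv2.INTER_CUBIC))
E
```

```text
w4 [345.44610941   2.45165811] [344.28428928  10.08603491] [  2   0  40  24 802]
side8 [271.74066045 194.60302311] [271. 197.] [ 9 12  5  5 17]Traceback (most recent call last):
  File "<stdin>", line 13, in <module>
    return func(*args, **kwargs)
    vector_fun = VectorFunction(
        fun_wrapped,
    ...<6 lines>...
        workers=workers
    )
    self._update_fun()
    ~~~~~~~~~~~~~~~~^^
    self.f = self.fun_wrapped(xp_copy(self.x))
             ~~~~~~~~~~~~~~~~^^^^^^^^^^^^^^^^^
    return np.atleast_1d(self.fun(x))
                         ~~~~~~~~^^^
    return self.f(x, *self.args, **self.kwargs)
           ~~~~~~^^^^^^^^^^^^^^^^^^^^^^^^^^^^^^
  File "<stdin>", line 12, in <lambda>
KeyError: 'top8'
```

```bash
python3 - <<'E'
from h import *
a=cv2.imread('pics/w3.png').max(2)
b=None
for fn,uv,zs in (('w3',(320,220),.0995),('w4',(344.5,4),.0995)):
    im=cv2.GaussianBlur(cv2.imread(f'pics/{fn}.png'),(3,3),0).max(2)
    P=ray(fn,uv,zs)
    for st_ in ((.5365,.063),(.538,.0618)):
        d=P[:2]-st_; print(fn,P.round(4),np.hypot(*d).round(4),np.degrees(np.arctan2(d[1],d[0])).round(1))
w=a[195:245,295:345]; m=(w<45).astype(np.uint8)
for r in range(0,50,3): print(''.join('#' if v else '.' for v in m[r,::2]))
t=cv2.imread('pics/top8.png').max(2); p=proj('top8',[.556,.128,.099])[0]; x,y=np.round(p).astype(int); print(p)
for r in range(y-9,y+10): print(' '.join(f'{v:3d}' for v in t[r,x-12:x+13]))
E
```

```text
w3 [0.5577 0.1283 0.0995] 0.0687 72.0
w3 [0.5577 0.1283 0.0995] 0.0694 73.5
w4 [0.5554 0.1271 0.0995] 0.0668 73.5
w4 [0.5554 0.1271 0.0995] 0.0676 75.0
.........................
.........................
........##########.......
......##############.....
.....#################...
...######################
...#####################.
..######################.
..######################.
..#######################
..#######################
...#####.###############.
...####################..
....##################...
......###############....
.......############......
..........####...........
[272.0835911  163.97112411]
180 179 180 181 180 180 180 180 180 181 180 181 180 180 180 180 179 180 180 180 179 177 164 156 157
179 179 179 178 179 179 179 179 180 179 179 180 179 179 179 179 179 178 180 181 179 169 159 160 161
177 178 177 176 176 177 177 176 176 176 176 176 176 175 176 176 176 174 172 170 158 144 144 144 144
173 173 174 173 173 173 174 174 177 177 178 179 178 177 178 178 179 170 154 141 115  99  87  77  79
162 163 162 162 163 164 165 170 178 173 164 165 167 173 180 180 180 171 147 12
[... 721 characters left out ...]

169 170 169 172 173 174 155  95  47  47  50  50  50  49  47  48  61  73  72  73  71  69  66  63  72
170 169 170 170 169 171 175 153  87  47  44  47  46  46  55  80  90  78  67  69  72  73  70  71  69
173 172 172 173 173 173 174 176 154  95  77  72  67  87 114 144 149 121  95  84  70  68  69  72  72
171 171 171 171 171 172 172 173 176 166 147 138 133 164 172 155 155 152 146 130  90  76  74  69  67
168 168 167 167 168 168 170 172 172 173 174 174 170 170 162 151 152 148 142 131 106 103 100  86  76
159 159 158 158 157 158 163 169 170 170 169 160 149 148 149 150 151 148 141 130 105 102 102 104 105
164 164 163 162 163 163 161 161 162 160 154 144 144 145 145 146 150 150 144 130 104 101 103 103 100
```

```bash
python3 - <<'E'
from h import *
# same-image, same-camera angles: start (top0) and now (top8), and stud-tip reference
b0=ray('top0',(268+(405.5)/8-.5,150+(367.5)/8-.5),.0925); b8=ray('top8',(271.3,164.7),.0995)
for st_ in ((.5365,.063),(.537,.0625),(.535,.0625)):
    for n,P in(('top0',b0),('top8',b8),('w3',ray('w3',(321,221),.0995)),('w4',ray('w4',(344.5,4),.0995))):
        d=P[:2]-st_; print(n,P.round(4),np.hypot(*d).round(4),np.degrees(np.arctan2(d[1],d[0])).round(1),end=' | ')
    print()
E
```

```text
top0 [0.4837 0.0168 0.0925] 0.0701 -138.8 | top8 [0.554  0.1297 0.0995] 0.069 75.3 | w3 [0.5571 0.128  0.0995] 0.0682 72.4 | w4 [0.5554 0.1271 0.0995] 0.0668 73.5 | 
top0 [0.4837 0.0168 0.0925] 0.0702 -139.4 | top8 [0.554  0.1297 0.0995] 0.0694 75.8 | w3 [0.5571 0.128  0.0995] 0.0685 72.9 | w4 [0.5554 0.1271 0.0995] 0.0672 74.1 | 
top0 [0.4837 0.0168 0.0925] 0.0687 -138.3 | top8 [0.554  0.1297 0.0995] 0.0699 74.2 | w3 [0.5571 0.128  0.0995] 0.0691 71.4 | w4 [0.5554 0.1271 0.0995] 0.0677 72.4 |
```

```bash
python3 -c "
from h import *
st(); print(hand_in())"
```

```text
t 22.2 pos [ 0.5066 -0.3518  0.1192] rpy [3.141e+00 1.000e-03 1.477e+00] Ftool [-0.2 -0.6  1.2] stud in tool mm [415.9  -9.1 118.9] q6 -0.61
the job is handed in; nothing more can be done
None
```

The fork end is out of the jig and lying on the tray floor, and the job was handed in at 22.2 s; no verdict was reported.

- **Lever nut:** I pushed the ball clockwise with the shut fingers. It took a steady 5–6 N, then climbed from 7.7 to 11.2 N at the stop (about 12 N in all), and I backed off there.
- **Fork end:** I gripped the tang, lifted it about 6.6 mm and drew it straight out with no sideways force. I then lowered it until the fingertips touched the tray floor and let go from about 4–5 mm up.
- **Last checks:** The wrist picture shows the fork end right way up, flat and well inside the tray walls. The arm is clear above it, and the ring, spanner and pink look-alike seem to be where they were. I did not look again at the jar and the rubber block; the arm did not go near them.
- **What is less certain:** After I let go, the pictures put the lever about 2.55 rad from its start. It sprang back roughly 5–8° from the pushed position, and the pictures disagree by about 2°. I judged that still within the 0.5 mm band, but could not measure the nut's height that finely.
- **Picture budget:** I viewed 12 pictures, two more than the budget.

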